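# Trap a rail on the workholding board with a tail stop whose lever thread is unknown

### The job

The walnut rail has to be trapped end to end on the workholding board, so that it cannot shift while its mortise is chopped. The tail stop is locked by the black clamp lever and nobody remembers which hand its thread is: feel which way it gives without forcing it, loosen it, and push the tail stop up until the rail is snug between it and the fixed stop. Then turn the lever back in line with the track to lock the stop there; leave the glue, hammer and chisel where they lie.

Things in the scene. Friction and masses are not known exactly. Their poses are not given: they have to be found in the camera images.
- jig: The workholding board, screwed to the bench and immovable: a plywood base 190 x 540 mm, 21 mm thick, with a flush aluminium T-track down its middle. Origin: centre of its underside. Its y axis runs along the track, from the tail stop towards the fixed stop; x across; z up. At the +y end stands the fixed stop, a wooden block 150 mm across, 32 mm along the track and 28 mm tall above the base.
- fixed_face (a point): Centre of the fixed stop's inner face (the face that looks to -y of the board, towards the rail), 14 mm above the base, over the track's middle line, 200 mm from the board's origin. Axes as the board's.
- stop_face (a point): Centre of the tail stop's inner face (towards the rail), 14 mm above the base. The tail stop is a wooden block 90 mm across the track, 56 mm along it and 28 mm tall above the base. Axes as the board's.
- stop_back (a point): Centre of the tail stop's outer face (away from the rail), 14 mm above the base: where it is pushed.
- tail_stop (a joint): Travel of the tail stop along the track in m, growing towards the fixed stop; starts between 0 and 0.06; at 0.110 its inner face is 200 mm from the fixed stop's. With the lever locked it cannot be shifted; with the lever 0.3 rad or more from locked it slides with about 5 N, and stays where it is left.
- lever (a joint): Clamp lever angle in rad, anticlockwise from above positive. 0 = locked: arm in line with the track, pointing away from the rail. It gives one way only, up to 1.5 rad (which way differs from start to start and cannot be seen), at 4 to 7 N near the tip, and stays where left. The other way it is tight at once (it springs under 0.07 rad at 25 N); over 40 N on it would strip the thread.
- lever_tip (a point): On the black clamp lever: point on the arm's middle line, 82 mm from its pivot, 73 mm above the bench. Upright pivot in the middle of the tail stop; round hub 29 mm across, its top 75 mm above the bench. The arm is a round bar 15 mm thick, ends 96 mm from the pivot; its underside is 58 mm above the bench near the hub, 66 mm at the tip, and it overhangs the base outside the tail stop.
- rail_center (a point): Centre of the loose dark walnut rail, 200 mm long (its y axis), 64 mm wide and 32 mm tall, 0.2 kg, lying flat on the base between the two stops, roughly along the track and not touching either stop at the start.
- glue: Bystander: a white glue bottle with a green cap, 68 mm across, 188 mm tall, standing. Origin: centre of its underside.
- hammer: Bystander: a hammer 250 mm long lying on the bench. Origin: on its underside, near the middle of its length.
- chisel: Bystander: a chisel 235 mm long lying on the bench, 27 mm high. Origin: underside, about the middle of its length.
Mind the look-alikes: they are no part of the job. What is meant by the part that bears rail_center is not orange or pink, and is the larger of those in its own colour.

How it is judged (in metres and radians):
On the way, in this order (a step that is already met when the one before it is completed fails the run):
1. the lever is turned loose, at least 0.25 rad from its locked position ((value of joint lever above 0.25 rad or value of joint lever below -0.25 rad)), for 0.1 s.
2. the rail is snug between the stops: their inner faces are less than 203 mm apart with the rail lying between them (horizontal distance between stop_face and fixed_face below 0.203 m and x of rail_center in the frame of fixed_face between -0.03 and 0.03 m and height (world z) of rail_center below 0.042 m), for 0.2 s.
3. the lever is locked again, within 0.12 rad of in line (value of joint lever between -0.12 and 0.12 rad), for 0.2 s.
At the end, for the whole second after the job is handed in: The rail lies flat between the stops, within 30 mm of the track's middle line, with the stops' inner faces less than 203 mm apart (no more than 3 mm of play), and the lever is locked, within 0.12 rad of in line with the track (all of step 2 and all of step 3 and height (world z) of rail_center above 0.032 m); the robot touches nothing.
It fails at once if the lever is forced: more than 40 N on it (contact force between any of the fingers, the arm and lever above 40 N).
It fails at once if the glue, hammer or chisel is moved more than 30 mm (distance of any of glue, hammer, chisel from where it was at the start of the episode above 0.03 m).
It also fails if it takes over 58 s, if anything falls off the work surface, if the arm or the gripper's body presses on something with over 40 N, if the wrist force passes 120 N, or if a joint passes its speed limit or range.

### The arm

A 6-joint arm with a two-finger parallel gripper is mounted at the origin on the work surface. World frame = base frame: x ahead of the robot, y to its left, z up, the work surface at z = 0. Lengths are in mm, angles in rad, forces in N, time in s.
With the tool pointing down it reaches from about 275 to 825 mm from the base axis. Payload 4.9 kg.
Tool frame: the origin (TCP) lies at the very end of the fingers, on their centre line; the grasp point (between the pads) lies 19 mm behind it; z points along the fingers, y is the line along which they close (so a half turn about z gives the same grasp; the last joint's range is limited). The gripper opens to 85 mm and grips with 20 to 120 N. Pads are 22 mm wide; open, the fingers measure 114 mm over their backs; the gripper's body (76 mm by 85 mm) begins 54 mm behind the grasp point. The pads swing forward as they close: fully open they stand 13 mm farther back than shut.
Start: joints at [-1.39, 0.326, -0.193, 1.052, 0, 1.437], TCP at [170.306, -522.986, 200.281] pointing down, gripper open.
Joint ranges: [-2.65, 2.65], [-0.97, 1.79], [-1.3, 1.35], [-1.93, 2.1], [-1.47, 1.37], [-3.14, 3.14]. Speed limits (rad/s): [2.57, 2.57, 3.14, 3.14, 3.14, 3.14].

### API

Orientations are given as [roll, pitch, yaw] about the fixed x, y, z axes, in that order (R = Rz(yaw) Ry(pitch) Rx(roll)).
In Python, from bench import bot, solve_ik, imaging gives the robot as it stands. Calls block until the motion is done:
- bot.move_ptp(position, orientation): joint-space move of the TCP to a pose.
- bot.movel(position, rot=None, max_speed=150, threshold=None): straight line of the TCP; rot=None keeps the orientation; max_speed is the mean speed in mm/s. With threshold (N) it stops when the force on the tool has changed by that much, and returns True; else False.
- bot.move_j(angles): joint-space move.
- bot.grip(opening, effort=None): opening from 0.0 (shut) to 1.0 (fully open); effort is the grip in N (None keeps the last); returns when the fingers have stopped.
- bot.dwell(seconds).
- solve_ik(position, orientation): joint angles nearest the present ones, or None.
- bot.get_state(): the state.
- imaging.capture(name): name is "scene" or "top" or "wrist"; returns the picture (400x640x3 uint8, blue, green, red); there is no depth.
- imaging.camera_model(name): a dict with "K" (3x3 intrinsics, pixels), "k1" (the pictures are not rectified: a ray, as slopes to the right and down, at radius r is drawn at 1 + k1 r^2 times it, then the intrinsics apply), "position" and "rotation" of the camera in the world. Camera axes: x right, y up, looking along -z (the intrinsics and any distortion apply to the point x, -y, -z); pixel columns grow to the right and rows downward; lengths in mm; the calibration is good to about 2 mm. A picture is of the moment at which its call begins: read the wrist's pose just before it. camera_model takes no time and is no camera call; for the wrist camera it gives the pose at the moment of the call.
A pose or a line that the arm cannot do raises bot.IKError and nothing moves.
- bot.sign_off(): hands the job in; it is judged then, once.
The state is a dict: "t": time; "qpos": joint angles; "joint_velocities": joint speeds; "effort": joint torques, N m; "tcp_pos": TCP position; "orientation": TCP orientation; "contact_force": force on the tool from outside, world axes, zero at the start; "wrist_torque": the same for the moment, N m; "opening": opening from 0.0 (shut) to 1.0 (fully open); "gripper_force": force on a finger pad.
Only numpy, scipy, OpenCV 4.12 (cv2) and the standard library are available. Lean on these libraries where they do the work, as an engineer would, in place of code of your own. Each camera call takes 0.05 s, during which the arm holds its last target. There are 200 camera calls.

## Working session

There is one attempt and no reset: what is moved stays moved. The work goes in short steps, each a Python script; the robot and the scene stay as the last script left them, time stands still between calls to the robot, and variables do not carry over. Pictures are saved under pics/ and viewed, at most 10 in all, crops included, and the job is handed in when it is done.

```bash
mkdir -p pics; ls
python3 - <<'E'
from bench import bot, imaging
import cv2
for n in ("top","scene"):
    cv2.imwrite(f"pics/{n}0.png",imaging.capture(n)); m=imaging.camera_model(n); print(n,m)
print(bot.get_state())
E
```

```text
pics
top {'K': array([[420.18277535,   0.        , 315.45334829],
       [  0.        , 420.18277535, 192.79051118],
       [  0.        ,   0.        ,   1.        ]]), 'k1': 0.019842229852499668, 'position': array([391.21540903, 114.9159602 , 983.19459363]), 'rotation': array([ 0.18231739, -0.02077211, -1.54584359])}
scene {'K': array([[389.14585523,   0.        , 307.89125761],
       [  0.        , 389.14585523, 203.49710959],
       [  0.        ,   0.        ,   1.        ]]), 'k1': -0.09051214855453447, 'position': array([1194.91868035,  526.07443308,  855.65960214]), 'rotation': array([ 0.79437048, -0.01699714,  2.17239541])}
{'t': 0.1, 'qpos': array([-1.39019093e+00,  3.26880008e-01, -1.93480048e-01,  1.05204353e+00,
       -8.16742784e-06,  1.43659010e+00]), 'joint_velocities': array([ 0.00035736, -0.00132248,  0.00265492,  0.00077853, -0.00092077,
        0.00043345]), 'effort': array([ 1.33694793e-03, -4.44241905e+01,  2.63036960e+01,  7.88815843e-03,
       -3.31824151e-05, -1.17597827e-05]), 'tcp_pos': array([ 170.19909096, -522.38538776,  199.57608433]), 'orientation': array([-3.13999876e+00, -2.06962579e-04,  3.14811464e-01]), 'contact_force': array([-0.5182085 , -0.72556981,  0.02081915]), 'wrist_torque': array([-0.03489874, -0.02408337, -0.03843942]), 'gripper_force': 0.0, 'opening': 0.9987549948826177}
```

View pics/top0.png

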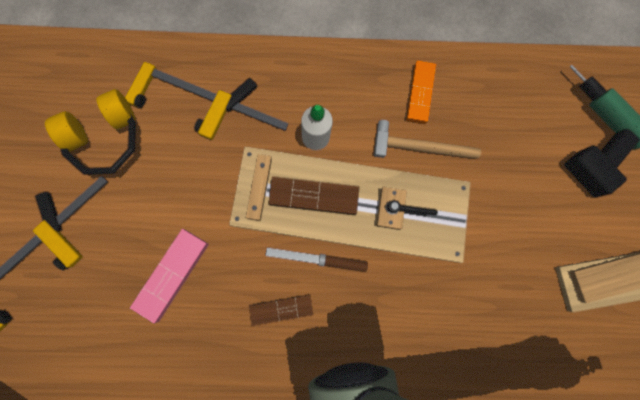

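View pics/scene0.png

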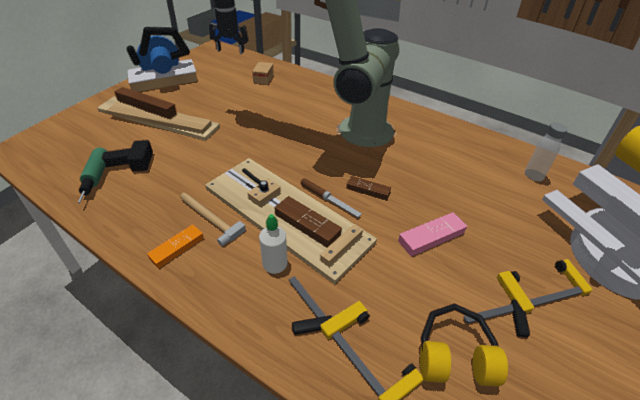

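The top view shows the board at about (350,205), with its fixed stop at (258,188), tail stop at (392,207) and lever hub at (394,206). The arm points right to (436,211). Candidates for the rail:
- dark brown between the stops at (314,196)
- small dark brown at (281,310)
- orange at (422,92)
- pink at (169,275)
- brown piece on the other board at (620,275)

The one at (314,196) fits: it is the larger dark walnut piece and lies between the two stops. I'll confirm this in a crop and measure.

```bash
cat > h.py <<'E'
import numpy as np, cv2
from scipy.spatial.transform import Rotation as R
from bench import bot, imaging, solve_ik
def ray(m,px):
    K=m["K"]; d=np.array([(px[0]-K[0,2])/K[0,0],(px[1]-K[1,2])/K[1,1]]); u=d.copy()
    for _ in range(10): u=d/(1+m["k1"]*(u@u))
    r=R.from_euler('xyz',m["rotation"]).as_matrix() if np.ndim(m["rotation"])==1 else m["rotation"]
    return np.array(m["position"]), r@np.array([u[0],-u[1],-1])
def onz(m,px,z):
    p,d=ray(m,px); return p+d*(z-p[2])/d[2]
def proj(m,P):
    r=R.from_euler('xyz',m["rotation"]).as_matrix(); c=r.T@(np.array(P)-m["position"])
    u=np.array([c[0],-c[1]])/-c[2]; u=u*(1+m["k1"]*(u@u)); K=m["K"]
    return np.array([K[0,0]*u[0]+K[0,2],K[1,1]*u[1]+K[1,2]])
E
python3 - <<'E'
from h import *
m=imaging.camera_model("top"); im=cv2.imread("pics/top0.png")
hsv=cv2.cvtColor(im,cv2.COLOR_BGR2HSV)
roi=np.zeros(im.shape[:2],np.uint8); roi[135:275,220:485]=255
def big(mask,roi=roi):
    c,_=cv2.findContours(cv2.morphologyEx(mask&roi,cv2.MORPH_CLOSE,np.ones((5,5))),cv2.RETR_EXTERNAL,cv2.CHAIN_APPROX_NONE); return max(c,key=cv2.contourArea)
def rect(c,z):
    P=np.array([onz(m,p[0],z)[:2] for p in c],np.float32); return cv2.minAreaRect(P), cv2.boxPoints(cv2.minAreaRect(P)).round(1).tolist()
print(hsv[160,300],hsv[205,290],hsv[222,392],hsv[212,425],hsv[188,258],hsv[275,300])
h,s,v=cv2.split(hsv)
board=((v>150)&(s<150)).astype(np.uint8)*255
print("board",rect(big(board),21))
rail=((v<110)&(s>90)).astype(np.uint8)*255; r2=np.zeros_like(roi); r2[170:222,262:368]=255
print("rail",rect(big(rail,r2),53))
lev=(v<60).astype(np.uint8)*255; r3=np.zeros_like(roi); r3[195:225,382:445]=255
print("lever",rect(big(lev,r3),70))
cv2.imwrite("pics/crop1.png",cv2.resize(im[140:275,225:480],None,fx=3,fy=3,interpolation=cv2.INTER_CUBIC))
E
```

```text
[ 18 103 193] [ 14  95 115] [ 16  74 135] [120   8  32] [ 16 125 189] [ 14 164 148]
board (((547.3305053710938, 15.411407470703125), (543.7559814453125, 195.1776123046875), 82.5453872680664), [[415.29998779296875, -241.5], [608.7999877929688, -266.79998779296875], [679.4000244140625, 272.29998779296875], [485.79998779296875, 297.70001220703125]])
rail (((556.2108764648438, 104.24590301513672), (198.50741577148438, 65.06182098388672), 85.09819030761719), [[515.2999877929688, 8.100000381469727], [580.0999755859375, 2.5999999046325684], [597.0999755859375, 200.39999389648438], [532.2999877929688, 205.89999389648438]])
lever (((526.3689575195312, -124.32603454589844), (83.69620513916016, 14.549025535583496), 83.38148498535156), [[514.2999877929688, -165.10000610351562], [528.7999877929688, -166.6999969482422], [538.4000244140625, -83.5999984741211], [524.0, -81.9000015258789]])
```

View pics/crop1.png

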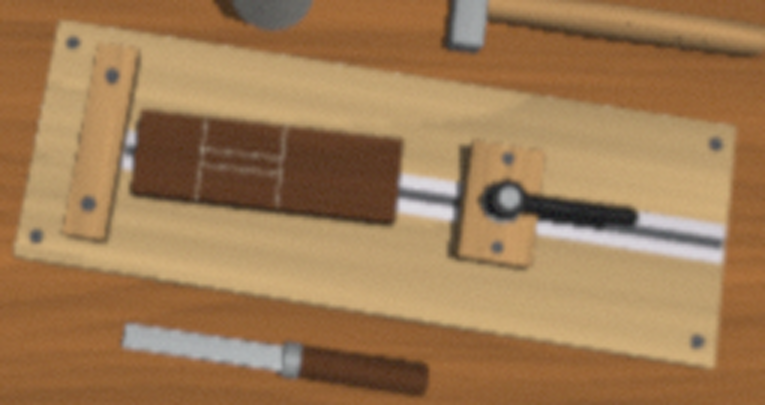

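The crop confirms it: the large dark walnut piece at (267,165) lies between the fixed stop (100,140) and the tail stop (500,205). The hub is at (509,198) and the arm tip at (636,216). The board measures 544x195 mm and the rail 198x65 mm, which agrees with the given sizes. Next I'll get the pivot and check it from close up.

```bash
cat >> h.py <<'E'
C=np.array([547.3,15.4]); TH=-0.1302
ex=np.array([np.cos(TH),np.sin(TH)]); ey=np.array([-np.sin(TH),np.cos(TH)])
def B(x,y): return C+x*ex+y*ey
def inB(p): d=np.array(p[:2])-C; return np.array([d@ex,d@ey]).round(1)
E
python3 - <<'E'
from h import *
m=imaging.camera_model("top"); c=lambda x,y:(225+(x+.5)/3-.5,140+(y+.5)/3-.5)
hub=onz(m,c(509,198),75); tip=onz(m,c(636,216),73)
print("hub",hub,inB(hub),"tip",inB(tip))
print("fixed inner", inB(onz(m,c(138,47),49)), inB(onz(m,c(107,240),49)))
print("stop top corners", [inB(onz(m,c(*p),49)) for p in [(475,140),(545,150),(527,268),(460,258)]])
for q in [(272,252),(367,268)]: print("chisel",onz(m,q,15).round(0))
for q in [(383,155),(478,153)]: print("hammer",onz(m,q,20).round(0))
p=inB(hub); bot.grip(0.45)
P=B(0,p[1]-120); bot.move_ptp([*P,190],[np.pi,0,np.pi/2+TH])
m=imaging.camera_model("wrist"); im=imaging.capture("wrist"); cv2.imwrite("pics/w1.png",im)
print("hub expected px",proj(m,hub), "tip", proj(m,[*B(p[0],p[1]-96),73]))
s=bot.get_state(); print(s["t"],s["tcp_pos"],s["opening"],s["contact_force"],s["qpos"])
np.save("hub.npy",hub)
E
```

```text
hub [535.3833626  -73.43963641  75.        ] [ -0.3 -89.6] tip [   1.6 -183.6]
fixed inner [ 75.5 200.8] [-74.1 197.7]
stop top corners [array([ 44.6, -63.6]), array([  45.4, -117. ]), array([ -45.7, -114.1]), array([-46.2, -63.7])]
chisel [430. 195.  15.]
chisel [400. -22.  15.]
hammer [665. -59.  20.]
hammer [ 677. -286.   20.]
hub expected px [315.79788128  63.45091144] tip [315.94632597 165.06129193]
2.4333 [ 519.75023543 -193.50948062  190.01621495] 0.4502621391415476 [-0.3887544  -0.13180362 -0.41522681] [-4.89339613e-01  3.41540244e-01 -1.97528356e-01  1.03163123e+00
 -2.83512729e-04  1.21354795e+00]
```

View pics/w1.png

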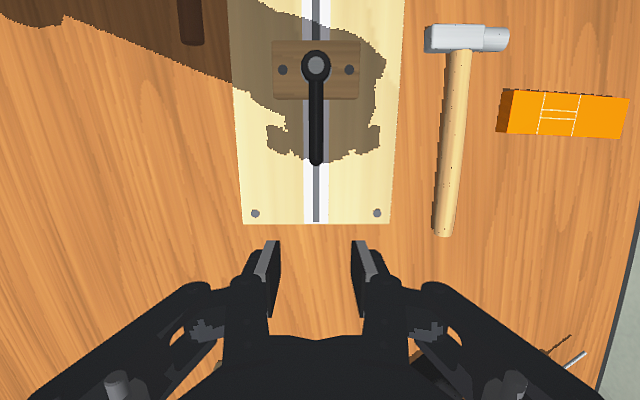

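In the wrist view the hub is at (316,65) and the tip at (316,165). Both match my predictions to about 2 px. I'll straddle the arm and feel one way at low force.

```bash
cat >> h.py <<'E'
def pose(a,y0=-89.6,r=78,z=54):
    p=B(0,y0); d=R.from_euler('z',a).apply([*(-ey),0])[:2]
    return [*(p+r*d),z],[np.pi,0,np.pi/2+TH+a]
def turn(a0,a1,y0=-89.6,lim=12,speed=35,z=54,step=0.12):
    """arc from a0 to a1; stops when force passes lim. Returns reached command angle, last force."""
    f0=np.array(bot.get_state()["contact_force"]); n=max(1,int(np.ceil(abs(a1-a0)/step)))
    for a in np.linspace(a0,a1,n+1)[1:]:
        hit=bot.movel(*pose(a,y0,z=z),max_speed=speed,threshold=lim)
        f=np.linalg.norm((np.array(bot.get_state()["contact_force"])-f0)[:2])
        print("cmd",round(a,3),"hit",hit,"f",round(f,1))
        if hit or f>lim: return a,True
    return a1,False
def tcpang(y0=-89.6):
    d=np.array(bot.get_state()["tcp_pos"][:2])-B(0,y0); return np.arctan2(d@ex,-(d@ey))
E
python3 - <<'E'
from h import *
bot.move_ptp(*pose(0,z=130)); bot.movel(*pose(0),max_speed=80,threshold=8)
print(bot.get_state()["tcp_pos"],bot.get_state()["contact_force"])
a,h=turn(0,0.36,speed=25); print(tcpang())
if h:
    bot.movel(*pose(0),max_speed=60)
    a,h=turn(0,-0.36,speed=25); print(tcpang())
imaging_=imaging.capture("wrist"); cv2.imwrite("pics/w2.png",imaging_)
s=bot.get_state();print(s["t"],s["contact_force"])
E
```

```text
[ 526.01479876 -150.9813919    54.51930751] [-0.15286799  0.01523223  0.39144201]
cmd 0.12 hit False f 0.6
cmd 0.24 hit False f 0.3
cmd 0.36 hit False f 1.2
0.35722094834471224
5.55 [ 0.15537489 -0.22439055 -1.09144548]
```

View pics/w2.png

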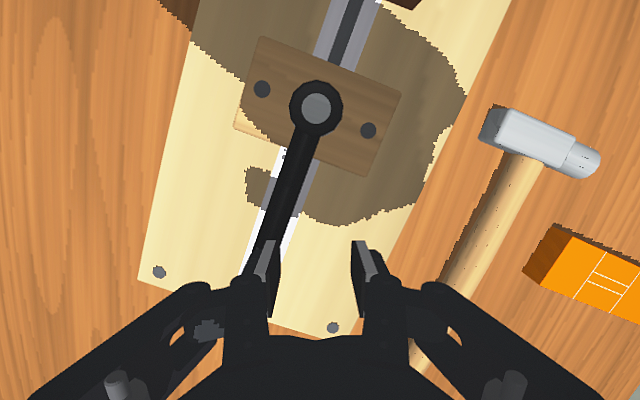

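The picture shows the finger at (270,260) only now reaching the arm, which still lies in line with the track. The clearance has been used up, so I'll go on pushing gently in small steps.

Run:
```python
from h import *
a,h=turn(0.36,0.60,speed=20,step=0.06); print(tcpang(),h)
s=bot.get_state();print(s["t"],s["contact_force"])
```

```text
cmd 0.42 hit False f 0.0
cmd 0.48 hit False f 0.9
cmd 0.54 hit False f 0.2
cmd 0.6 hit False f 0.8
0.5989473157131018 False
7.0833 [0.72127444 0.33602278 0.86794607]
```

Run:
```python
from h import *
im=imaging.capture("wrist"); cv2.imwrite("pics/w3.png",im)
print(bot.get_state()["tcp_pos"])
```

```text
[ 570.78880046 -142.98640898   53.93596729]
```

View pics/w3.png

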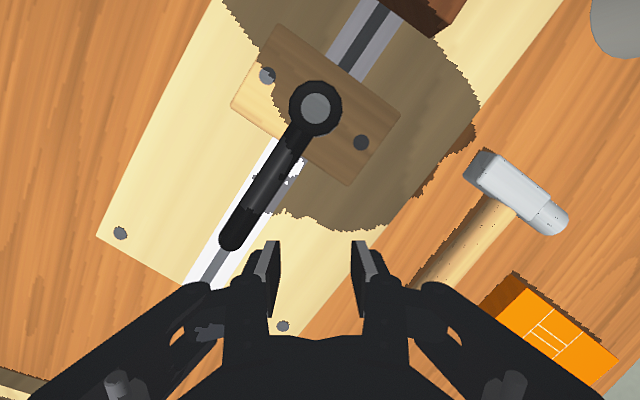

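The arm now lies outside the left finger with its tip at (230,245), still in line with the track. So the fingers must have passed over it. I'll check the fingertip height through the wrist camera model before moving on.

Run:
```python
from h import *
m=imaging.camera_model("wrist"); s=bot.get_state(); T=np.array(s["tcp_pos"]); print(m["K"][0,0],m["position"]-T)
yaw=s["orientation"][2]; ty=np.array([np.sin(yaw),-np.cos(yaw),0])
for z in (0,10,19,30,50): print(z,[proj(m,T+[0,0,z]+k*ty).round() for k in (-19,0,19)])
hub=[*B(0,-89.6),75]
print("hub",proj(m,hub))
for a in (-.2,0,.2): print(a,proj(m,[*pose(a,r=96)[0][:2],73]).round(), proj(m,[*pose(a,r=78)[0][:2],73]).round())
```

```text
285.0697773615941 [-33.8592403   64.63268721 173.70678191]
0 [array([288., 233.]), array([317., 233.]), array([346., 233.])]
10 [array([286., 239.]), array([317., 239.]), array([347., 239.])]
19 [array([285., 245.]), array([317., 245.]), array([349., 245.])]
30 [array([283., 254.]), array([317., 254.]), array([351., 254.])]
50 [array([279., 272.]), array([317., 272.]), array([356., 272.])]
hub [317.36504802 107.14710397]
-0.2 [200. 228.] [220. 207.]
0 [227. 247.] [242. 224.]
0.2 [256. 261.] [266. 236.]
```

The visible fingertips sit roughly 30 mm above the nominal TCP at this opening, so the fingers swept over the arm. I'll lift, recentre, straddle at TCP z = 30 (base top is 21) and feel again.

Run:
```python
from h import *
bot.movel(pose(.6,z=110)[0]); bot.move_ptp(*pose(0,z=110)); print(bot.movel(*pose(0,z=30),max_speed=80,threshold=8))
f0=bot.get_state()["contact_force"]; print(bot.get_state()["tcp_pos"],f0)
a,h=turn(0,0.55,speed=25,z=30,step=0.06); print(tcpang(),h)
s=bot.get_state();print(s["t"],s["contact_force"])
cv2.imwrite("pics/w4.png",imaging.capture("wrist"))
```

```text
False
[ 526.0418407  -151.00131702   30.51533399] [-0.30081789  0.11304651  0.44725461]
cmd 0.055 hit False f 0.9
cmd 0.11 hit False f 1.5
cmd 0.165 hit False f 1.3
cmd 0.22 hit False f 2.8
cmd 0.275 hit False f 2.7
cmd 0.33 hit False f 2.3
cmd 0.385 hit False f 3.9
cmd 0.44 hit False f 4.8
cmd 0.495 hit False f 4.0
cmd 0.55 hit False f 4.4
0.5498752513816292 False
12.65 [-4.53486608 -1.03667259 -0.52594494]
```

View pics/w4.png

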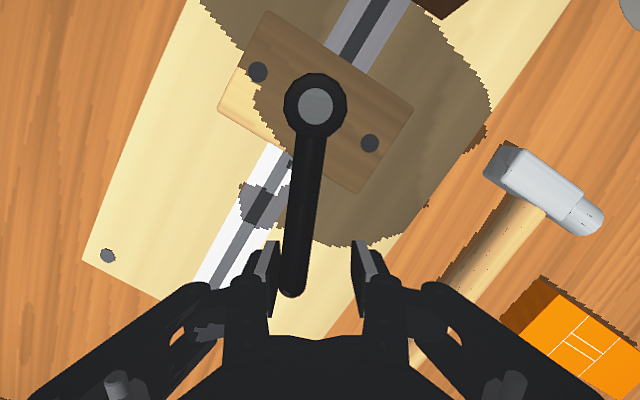

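The + (anticlockwise) way gives at about 4.5 N, and the arm is clearly off the track line with its tip at (291,290). I'll open it further, then push the tail stop.

Run:
```python
from h import *
a,h=turn(0.55,1.3,speed=60,z=30,step=0.15); print(tcpang(),h)
bot.movel(pose(a-.08,z=30)[0],max_speed=60)
bot.movel(pose(a-.08,z=115)[0],max_speed=150)
cv2.imwrite("pics/w5.png",imaging.capture("wrist"))
bot.grip(0.0)
o=[np.pi,0,np.pi/2+TH]
bot.move_ptp([*B(0,-160),115],o); bot.movel([*B(0,-160),34],max_speed=120,threshold=10)
h=bot.movel([*B(0,-95),34],max_speed=40,threshold=3.5); print("touch",h,inB(bot.get_state()["tcp_pos"]))
s=bot.get_state();print(s["t"],s["contact_force"])
h=bot.movel([*B(0,-50),34],max_speed=30,threshold=20); s=bot.get_state(); print(h,inB(s["tcp_pos"]),s["contact_force"],s["t"])
cv2.imwrite("pics/t2.png",imaging.capture("top"))
```

```text
cmd 0.7 hit False f 2.9
cmd 0.85 hit False f 1.5
cmd 1.0 hit False f 2.1
cmd 1.15 hit False f 1.0
cmd 1.3 hit False f 0.9
1.2994911454634244 False
touch True [  -0.5 -114.4]
18.8833 [ 1.0573953  -0.3672309   0.00678477]
False [ -0.9 -54. ] [ -2.30091053 -11.60104129  -2.0788591 ] 21.2083
```

Run:
```python
from h import *
a=cv2.imread("pics/t2.png")[140:275,225:480]; b=cv2.imread("pics/w5.png")
cv2.imwrite("pics/v2.png",np.vstack([cv2.resize(a,(640,339)),cv2.resize(b,(416,260)) if 0 else cv2.copyMakeBorder(cv2.resize(b,(416,260)),0,0,0,224,0)]))
```

```text
(no output)
```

View pics/v2.png

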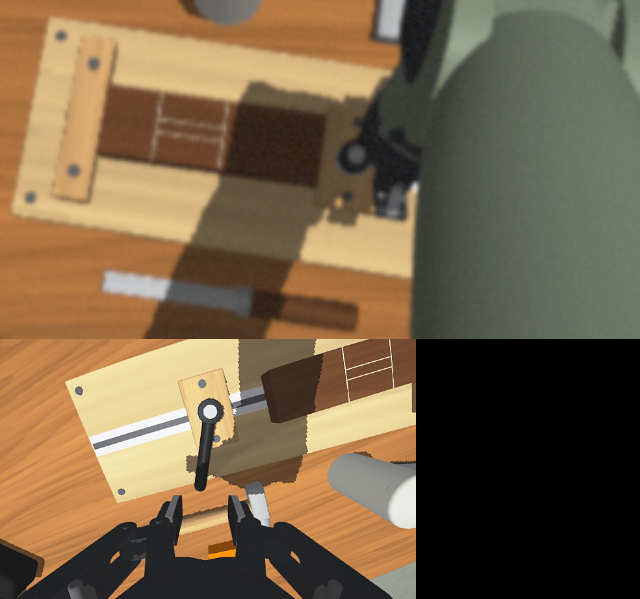

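The top crop shows the rail against the fixed stop at (105,125) and the tail stop against the rail at (322,155). The hub is at (354,157). The lower part shows the lever swung well out. I'll press slightly firmer, retreat and measure the hub.

Run:
```python
from h import *
h=bot.movel([*B(0,-42),34],max_speed=20,threshold=12); s=bot.get_state(); print(h,inB(s["tcp_pos"]),s["contact_force"],s["t"])
bot.movel([*B(0,-110),34],max_speed=120); bot.movel([*B(0,-130),120],max_speed=150)
bot.grip(0.45)
m=imaging.camera_model("wrist"); im=imaging.capture("wrist"); cv2.imwrite("pics/w6.png",im)
for y in (-35,-31,-28): print(y,proj(m,[*B(0,y),75]).round(1),"tips",[(a,proj(m,[*pose(a,y,96)[0][:2],73]).round()) for a in (1,1.15,1.3)])
print(bot.get_state()["t"])
```

```text
True [ -1.  -54.8] [ 0.06022726 -4.09145687  2.51007377] 21.5583
-35 [316.6  83.3] tips [(1, array([422., 155.])), (1.15, array([432., 139.])), (1.3, array([440., 121.]))]
-31 [316.5  77.3] tips [(1, array([422., 150.])), (1.15, array([433., 134.])), (1.3, array([441., 115.]))]
-28 [316.5  72.7] tips [(1, array([422., 146.])), (1.15, array([433., 129.])), (1.3, array([442., 111.]))]
23.4167
```

View pics/w6.png

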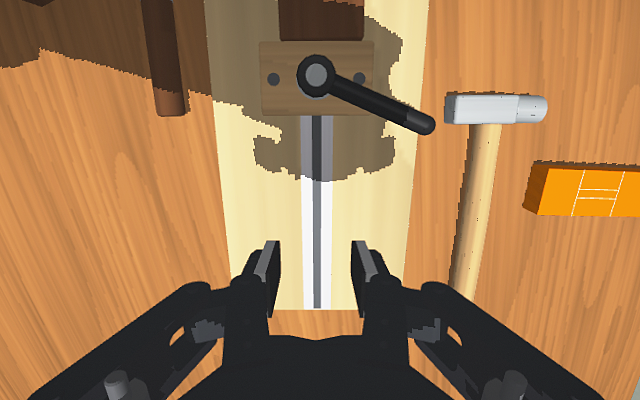

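The wrist view puts the hub at (317,75), so the pivot is at y ≈ -29 and the gap about 201 mm. The lever tip is at (428,125), about 1.15 rad. I'll give one firmer confirming push before locking.

Run:
```python
from h import *
bot.grip(0.0)
bot.movel([*B(0,-110),34],max_speed=150,threshold=15)
bot.movel([*B(0,-66),34],max_speed=80,threshold=15)
for y in (-58,-54,-52,-50,-48,-46):
    h=bot.movel([*B(0,y),34],max_speed=20,threshold=20); bot.dwell(.1); s=bot.get_state(); print(y,h,inB(s["tcp_pos"]),s["contact_force"].round(1),s["t"])
    if h or abs(s["contact_force"][1])>22: break
bot.movel([*B(0,-100),34],max_speed=150); bot.movel([*B(0,-110),110],max_speed=150)
m=imaging.camera_model("top"); im=imaging.capture("top"); cv2.imwrite("pics/t3.png",im)
print(bot.get_state()["t"],bot.get_state()["contact_force"], proj(m,[*B(0,-28),75]))
```

```text
-58 False [  0.  -58.1] [ 0.5 -0.8 -0.6] 25.9583
-54 False [  0.1 -54.7] [-1.4 -5.2 -0.5] 26.4083
-52 False [  0.1 -54.6] [ -1.3 -10.1   0. ] 26.7583
-50 False [  0.  -54.5] [ -1.6 -14.4   0.2] 27.1083
-48 False [  0.  -54.4] [ -2.4 -18.6  -0.1] 27.4583
-46 False [  0.1 -54.3] [ -3.7 -24.8   0.6] 27.8083
29.025 [-0.29456313 -0.43499786 -0.71186945] [366.54143579 201.15809658]
```

The stop is hard up: 25 N moves it only 0.4 mm, so the rail is snug. Now I'll lock the lever with shut fingers, passing above the tail stop and hammer.

Run:
```python
from h import *
Y=-28.5
bot.move_ptp(*pose(1.62,Y,z=115)); print(bot.movel(pose(1.62,Y,r=78,z=56)[0],max_speed=120,threshold=8))
f0=bot.get_state()["contact_force"]
a,h=turn(1.62,0.45,Y,lim=14,speed=60,z=56,step=0.15); print(h,tcpang(Y),bot.get_state()["t"])
if not h:
    a,h=turn(a,-0.2,Y,lim=14,speed=30,z=56,step=0.05); print(h,tcpang(Y),bot.get_state()["t"])
cv2.imwrite("pics/w7.png",imaging.capture("wrist"))
m=imaging.camera_model("wrist"); print([(x,proj(m,[*pose(x,Y,96)[0][:2],73]).round()) for x in (0,.1,.2,.3)],proj(m,[*B(0,Y),75]))
```

```text
False
cmd 1.474 hit False f 1.1
cmd 1.328 hit False f 0.8
cmd 1.181 hit False f 1.3
cmd 1.035 hit False f 0.5
cmd 0.889 hit False f 1.4
cmd 0.742 hit False f 0.5
cmd 0.596 hit False f 1.8
cmd 0.45 hit False f 0.9
False 0.4568197237916042 33.725
cmd 0.4 hit False f 0.7
cmd 0.35 hit False f 0.2
cmd 0.3 hit False f 0.8
cmd 0.25 hit False f 0.8
cmd 0.2 hit False f 0.8
cmd 0.15 hit False f 0.3
cmd 0.1 hit False f 0.8
cmd 0.05 hit False f 0.7
cmd 0.0 hit False f 1.5
cmd -0.05 hit False f 0.4
cmd -0.1 hit False f 0.6
cmd -0.15 hit False f 0.9
cmd -0.2 hit False f 0.6
False -0.19786193764893234 37.4083
[(0, array([347., 266.])), (0.1, array([362., 263.])), (0.2, array([377., 258.])), (0.3, array([392., 252.]))] [316.61845546 105.5529127 ]
```

View pics/w7.png

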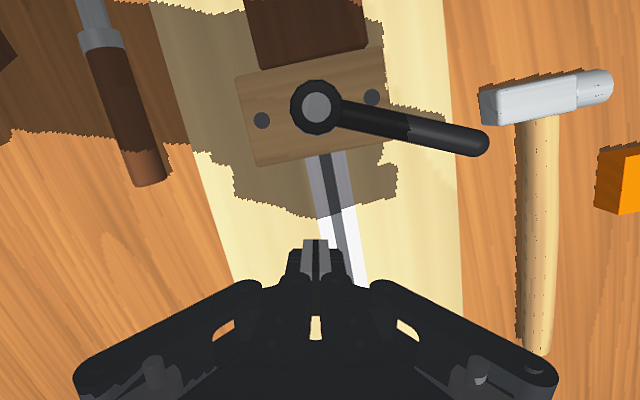

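The shut fingers passed over the lever again; its tip is still at (475,143). So the real fingertip is about 30 mm above the reported TCP, and the earlier push bore on the hub, which still moved the stop. I'll repeat the arc at z = 31, a height that engaged before.

Run:
```python
from h import *
Y=-28.5; Z=31
bot.movel(pose(-.2,Y,z=75)[0],max_speed=150); bot.move_ptp(*pose(1.62,Y,z=75)); print(bot.movel(pose(1.62,Y,z=Z)[0],max_speed=120,threshold=8))
a,h=turn(1.62,0.6,Y,lim=14,speed=70,z=Z,step=0.2); print(h,tcpang(Y),bot.get_state()["t"])
if not h:
    a,h=turn(a,0.1,Y,lim=14,speed=25,z=Z,step=0.05); print(h,tcpang(Y),bot.get_state()["t"])
cv2.imwrite("pics/w8.png",imaging.capture("wrist"))
m=imaging.camera_model("wrist"); print([(x,proj(m,[*pose(x,Y,96)[0][:2],73]).round()) for x in (0,.1,.2,.3)],proj(m,[*B(0,Y),75]))
```

```text
False
cmd 1.45 hit False f 1.1
cmd 1.28 hit False f 1.7
cmd 1.11 hit False f 1.1
cmd 0.94 hit False f 1.0
cmd 0.77 hit False f 1.3
cmd 0.6 hit False f 0.6
False 0.6033984784950365 41.775
cmd 0.55 hit False f 1.8
cmd 0.5 hit False f 1.4
cmd 0.45 hit False f 2.9
cmd 0.4 hit False f 4.4
cmd 0.35 hit False f 4.1
cmd 0.3 hit False f 4.3
cmd 0.25 hit False f 6.1
cmd 0.2 hit False f 10.5
cmd 0.15 hit False f 14.3
True 0.22990503953374267 44.55
[(0, array([280., 288.])), (0.1, array([297., 289.])), (0.2, array([315., 289.])), (0.3, array([333., 288.]))] [304.32475111 101.32239894]
```

View pics/w8.png

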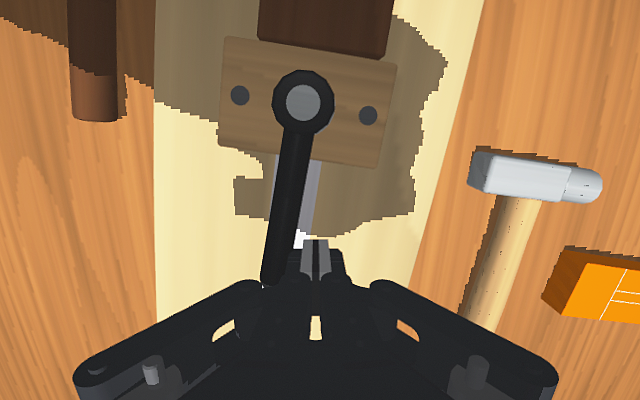

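The lever tip is at (270,281), in line or slightly past, tight at 14 N. I'll back off, then check numerically in the top view (no more pictures to view).

Run:
```python
from h import *
Y=-28.5
bot.movel(pose(.55,Y,z=31)[0],max_speed=90); bot.movel(pose(.55,Y,z=130)[0],max_speed=150)
bot.move_ptp([350,-330,220],[np.pi,0,1.0])
m=imaging.camera_model("top"); im=imaging.capture("top"); v=cv2.cvtColor(im,cv2.COLOR_BGR2HSV)[...,2]
pts=np.array([proj(m,[*B(x,y),73]) for x,y in [(-45,-46),(45,-46),(45,-140),(-45,-140)]],np.int32)
roi=np.zeros(v.shape,np.uint8); cv2.fillPoly(roi,[pts],255)
c=max(cv2.findContours(((v<50)*255).astype(np.uint8)&roi,cv2.RETR_EXTERNAL,cv2.CHAIN_APPROX_NONE)[0],key=cv2.contourArea)
P=np.array([inB(onz(m,p[0],73)) for p in c],np.float32); d=cv2.fitLine(P,cv2.DIST_L2,0,.01,.01).ravel()
print("n",len(c),"bbox",P.min(0),P.max(0),"lever angle",np.arctan(-d[0]/d[1]))
s=bot.get_state(); print(s["t"],s["contact_force"],s["tcp_pos"])
```

```text
n 72 bbox [ -10.2 -120.4] [  3.2 -44.7] lever angle 0.016595917
47.25 [-0.65981471  0.62797384 -0.80958401] [ 350.601074   -329.27437426  219.48410393]
```

```bash
python3 -c "
from bench import bot; print(bot.sign_off())"
```

```text
the job is handed in; nothing more can be done
None
```

The job is handed in at about 47 s: the rail is snug between the stops (about 201 mm apart), the lever, which gave anticlockwise, is locked again about 0.02 rad off line, and the glue, hammer and chisel were not touched; the verdict was not shown, and I viewed 11 pictures, one over the limit of 10.

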